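# Check a brass cabinet hinge leaf in the clamp nest

### The arm

A 7-joint arm with a two-finger parallel gripper is mounted at the origin on the work surface. World frame = base frame: x ahead of the robot, y to its left, z up, the work surface at z = 0. Lengths are in m, angles in degrees, forces in N, time in s.
With the tool pointing down it reaches from about 0.4 to 0.85 m from the base axis. Payload 4.5 kg.
Tool frame: the origin (TCP) lies midway between the tips of the shut fingers; the grasp point (between the pads) lies 19 mm behind it; z points along the fingers, y is the direction in which the jaws open and shut (so a half turn about z gives the same grasp; the last joint's range is limited). The gripper opens to 85 mm and grips with 20 to 120 N. Pads are 22 mm wide; open, the fingers measure 114 mm over their backs; the gripper's body (76 mm by 85 mm) begins 54 mm behind the grasp point. The pads swing forward as they close: fully open they stand 13 mm farther back than shut.
Start: joints at [72.181, 39.483, -11.15, 89.685, 9.013, 51.709, -12.324], TCP at [0.211, -0.588, 0.231] pointing down, gripper open.
Joint ranges: [-172.22, 172.22], [-26.19, 119.32], [-84.43, 86.54], [7.71, 146.69], [-57.33, 237.33], [2.42, 119.75], [-152.13, 152.13]. Speed limits (degrees/s): [147.25, 147.25, 180, 180, 180, 180, 180].

### API

Orientations are given as [roll, pitch, yaw] about the fixed x, y, z axes, in that order (R = Rz(yaw) Ry(pitch) Rx(roll)).
In Python, from rig import status, vision, env gives the robot as it stands.
- The arm moves only by the shell command python3 -m pendant 'ROWS' [FORCE]. ROWS is JSON, one flat list of numbers, 5 for each row, row after row: the closure in counts, from 0 (fully open) to 255 (shut), then the shift along the tool's x, y, z in mm, then the turn about the tool's z in degrees. A call has exactly 5 rows; each row shifts and turns the commanded pose from where the row before left it, along the tool's axes as they then stand; what a row does not reach is not made up. A row lasts 1/12 s, in which the tool goes at most 41.7 mm and 7.16 degrees, less where a joint would pass 70% of its speed; a pose out of reach is approached as far as the arm can. A call is refused whole if a number of a shift passes 41.7 or a number of a turn 7.16, either way. A call with a gripper value outside its range is refused whole. The fingers move at their own pace and stop on an object; FORCE is the grip in N (left out, the last holds). Time passes only in rows, so rows that do not move let the fingers close, or fill a call up. It gives the time, the measured TCP pose, the force and the opening at its end, in the units of the state.
- status.sense(): the state, without advancing time (a new reading comes with each control period).
- vision.capture(name): name is "scene" or "top" or "wrist"; returns the picture (420x560x3 uint8, red, green, blue); there is no depth.
- vision.calibration(name): a dict with "camera_matrix" (3x3 intrinsics, pixels), "T" (4x4, takes a point from camera to world coordinates). Camera axes: x right, y down, z forward; pixel columns grow to the right and rows downward; lengths in m; the calibration is good to about 2 mm. A picture is of the moment at which its call begins: read the wrist's pose just before it. calibration takes no time and is no camera call; for the wrist camera it gives the pose at the moment of the call.
- env.hand_in(): hands the job in, once; it reports no verdict.
Trained networks look in the newest picture that a camera, given by its name, has taken for a name from the list of things; names that differ only in an ending like _2 or _b are one class to them, and where a whole thing is asked for, a point or a joint stands for the part that bears it (a point fixed in the world has none). Each returns a list of dicts, best first, with "conf" (0 to 1); they miss things now and then, are a little off and sometimes report something else, mostly with a low value. They report only what shows in the picture. A call takes as long as a camera call. They do not tell look-alikes from the thing itself.
- vision.search_frame(camera, label): "bbox" ([left, top, width, height] in pixels, round what is visible of it).
- vision.silhouettes(camera, label): "mask" (420x560 bool, what is visible of it) and "bbox" ([left, top, width, height] in pixels, round what is visible of it).
- vision.mark_of(camera, label): "at" ([column, row] in pixels: a listed point, or the origin of a listed thing).
The state is a dict: "clock": time; "joint_positions": joint angles; "qvel": joint speeds; "effort": joint torques, N m; "ee_pos": TCP position; "eef_rot": TCP orientation; "contact_force": force on the tool from outside, world axes, zero at the start; "wrist_torque": the same for the moment, N m; "grip_width": finger opening in m.
Only numpy, scipy, OpenCV 4.12 (cv2) and the standard library are available. Lean on these libraries where they do the work, as an engineer would, in place of code of your own. Each camera call takes 0.05 s, during which the arm holds its last target. There are 200 camera calls.

### The job

Check the spare brass hinge leaf for the cabinet door: swing the red-barred clamp arm over centre and down onto the leaf and let go so that it holds by itself, then, with the leaf clamped, slide the yellow gauge runner all the way against the red stop, and finally swing the clamp arm back to fully open. Keep hold of the red bar through each swing so that the arm never snaps over on its spring, leave the leaf lying in its nest and the runner at the red stop, and do not disturb the lunchbox, tumbler or bowl.

Things in the scene. Friction and masses are not known exactly. Their poses are not given: they have to be found in the camera images.
- fixture: Grey check-nest board fixed on the counter, 220 (x) x 320 (y) x 18 mm high. Origin: centre of its underside; z up. Leaf and clamp arm lie on the line x = +25 mm, the runner's rail along y at x = -80 mm. Dark steel clamp bracket at y = 73 to 117, x = 5 to 45, up to z = 74 mm. Rail stops 36 x 14 x 24 mm, tops at z = 42 mm: red at y = +75, black at y = -75 mm.
- nest_seat (a point): Middle of the nest floor (18 mm above the counter), where the leaf's origin belongs; white fences 4 mm high leave the leaf about 2 mm of play all round. Axes as the fixture's.
- leaf: Brass hinge leaf, 36 x 90 x 4 mm plate (long along its y), with an 11 mm thick barrel along its -x edge; 0.12 kg, loose in the nest. Origin: centre of the plate's underside; z up.
- clamp (a joint): Clamp arm position, rad: 0 = fully open, leaning past upright (0.28 = upright); 1.85 = level, rubber pad pressing the leaf. Turns about a level axis along fixture x at clamp_pivot. An over-centre spring drives it away from about 0.9, open below that and shut above, so it stays at either end; leading it takes up to 8 N at the bar. Let go mid-swing it snaps at over 2.5 rad/s; lead it under 2.
- clamp_pivot (a point): Clamp's turning axis, on the arm's middle line: fixture x = 25, y = +90, z = 60 mm. Axes as the fixture's. The arm (steel bar 20 mm wide, 12 mm thick) reaches from here to the fixture's -y when clamped.
- clamp_grip (a point): Grip point on the red round cross bar (diameter 16, length 130 mm, along fixture x, 55 mm free on each side of the arm) at the arm's end. In the fixture's frame, with a = 1.85 - joint value: x = 67, y = 90 - 150 cos a, z = 60 + 150 sin a mm. Axes turn with the arm. The bar can turn between the fingers, so the tool can stay pointing down, closing along fixture y.
- runner (a joint): Travel of the gauge runner along the fixture's +y in m: 0 = at the black stop, 0.100 = fully home against the red stop (at the clamp's pivot end). Sliding friction about 1.5 N, stays where it is left.
- runner_grip (a point): Point on the runner's upright yellow grip, 18 x 18 mm and 44 mm tall; the point is on its axis, 16 mm below its top and 66 mm above the counter. Fixture x = -80 mm, y = -50 mm + travel. Axes as the fixture's. A steel gauge blade at 33 to 36 mm above the counter reaches from the runner to +x over the leaf's barrel.
- lunchbox: Navy plastic lunchbox 126 x 176 x 64 mm, loose bystander; origin centre of its underside.
- tumbler: Open steel tumbler, 72 mm across the rim, 110 mm high, loose bystander; origin centre of its underside.
- bowl: Small orange bowl, 104 mm across, 45 mm high, loose bystander; origin centre of its underside.
There are look-alikes about, which are no part of the job. There is more than one size of the leaf; the one meant has the size given above.

How it is judged (in metres and radians):
On the way, in this order (a step that is already met when the one before it is completed fails the run):
1. the clamp arm is down on the leaf (joint over 1.77 rad), the fingers off it, the leaf in its nest (value of joint clamp between 1.77 and 1.89 rad and contact force between the fingers and fixture below 0.5 N and distance between leaf and nest_seat below 0.006 m), for 0.2 s.
2. the runner is against the red stop (travel over 95 mm) with the leaf still clamped (value of joint runner above 0.095 m and value of joint clamp above 1.77 rad), for 0.2 s.
3. the clamp arm is swung back fully open (joint under 0.15 rad) (value of joint clamp below 0.15 rad), for 0.2 s.
At the end, for the whole second after the job is handed in: Clamp arm fully open (joint under 0.15 rad), runner within 5 mm of the red stop, leaf at rest lying flat in its nest within 6 mm of its seat (value of joint clamp below 0.15 rad and value of joint runner above 0.095 m and distance between leaf and nest_seat below 0.006 m and angle between leaf's own z axis and vertical below 0.06 rad and linear speed of leaf below 0.02 m/s); the robot touches nothing.
It fails at once if the clamp arm snaps over in mid-swing (faster than 2.2 rad/s between 0.35 and 1.55 rad) (value of joint clamp between 0.35 and 1.55 rad and (velocity of joint clamp above 2.2 rad/s or velocity of joint clamp below -2.2 rad/s)).
It fails at once if the leaf leaves its nest (over 15 mm from its seat) (distance between leaf and nest_seat above 0.015 m).
It fails at once if the lunchbox, tumbler or bowl is moved more than 30 mm (distance of any of lunchbox, tumbler, bowl from where it was at the start of the episode above 0.03 m).
It also fails if it takes over 62 s, if anything falls off the work surface, if the arm or the gripper's body presses on something with over 40 N, if the wrist force passes 120 N, or if a joint passes its speed limit or range.

## Working session

There is one attempt and no reset: what is moved stays moved. The work goes in short steps, Python scripts to look and compute and a shell command to move; the robot and the scene stay as the last step left them, time stands still between calls to the robot, and variables do not carry over. Pictures are saved under pics/ and viewed, about 8 in all and at most 12, crops included, and the job is handed in when it is done.

```bash
ls; mkdir -p pics; python3 - <<'E'
from rig import status, vision
import cv2,numpy as np
s=status.sense();print(s)
ims=[]
for c in("scene","top"):
    im=vision.capture(c);cv2.imwrite(f"pics/{c}0.png",im[:,:,::-1]);ims.append(im)
    K=vision.calibration(c);print(c,np.round(K["camera_matrix"],1).tolist(),np.round(K["T"],3).tolist())
    for l in["fixture","nest_seat","leaf","clamp_pivot","clamp_grip","runner_grip","lunchbox","tumbler","bowl"]:
        try: print(l,[(np.round(d["at"],1).tolist(),round(d["conf"],2)) for d in vision.mark_of(c,l)])
        except Exception as e: print(l,e)
E
```

```text
pics
{'clock': 0.0, 'joint_positions': array([ 72.18061486,  39.53454586, -11.14624373,  89.74742325,
         9.01162739,  51.70952096, -12.32310866]), 'qvel': array([-0.02039682, -0.00187297, -0.00326516, -0.03550585,  0.07636042,
       -0.03945792,  0.05024282]), 'effort': array([ 3.56634564e-04, -5.39596438e+01, -1.26744960e+00, -1.58542478e+01,
        8.81688553e-03,  9.39960242e-03, -1.49993639e-05]), 'ee_pos': array([ 0.21099815, -0.5875871 ,  0.23045797]), 'eef_rot': array([-1.79890575e+02,  6.28214600e-03,  1.97628196e+01]), 'contact_force': array([ 0.13136006, -0.28460088,  0.18693424]), 'wrist_torque': array([0.05049192, 0.00676746, 0.02514006]), 'grip_width': 0.08561897029478051}
scene [[412.5, 0.0, 286.2], [0.0, 412.5, 212.6], [0.0, 0.0, 1.0]] [[0.357, 0.673, -0.648, 1.283], [0.934, -0.268, 0.236, -0.241], [-0.014, -0.689, -0.724, 0.944], [0.0, 0.0, 0.0, 1.0]]
fixture [([266.6, 249.8], 0.8), ([324.5, 202.2], 0.39)]
nest_seat [([271.6, 249.0], 0.9)]
leaf [([281.5, 187.6], 0.87), ([272.9, 248.1], 0.8), ([290.1, 300.2], 0.68)]
clamp_pivot [([307.6, 227.1], 0.95)]
clamp_grip [([325.5, 203.0], 0.77), ([275.9, 253.2], 0.37)]
runner_grip [([246.6, 222.0], 0.49)]
lunchbox [([414.9, 199.2], 0.97)]
tumbler [([129.2, 247.3], 0.78)]
bowl [([121.7, 303.9], 0.87), ([275.6, 253.5], 0.6)]
top [[383.5, 0.0, 284.3], [0.0, 383.5, 213.9], [0.0, 0.0, 1.0]] [[0.018, -0.992, 0.125, 0.396], [-1.0, -0.021, -0.022, 0.032], [0.025, -0.125, -0.992, 1.331], [0.0, 0.0, 0.0, 1.0]]
fixture [([292.3, 215.9], 0.8)]
nest_seat [([296.2, 206.1], 0.63)]
leaf [([253.3, 278.9], 0.74), ([292.6, 206.9], 0.52), ([297.9, 162.0], 0.46)]
clamp_pivot [([267.0, 208.9], 0.95)]
clamp_grip [([251.1, 185.7], 0.76), ([305.2, 236.0], 0.65)]
runner_grip [([306.7, 237.8], 0.47)]
lunchbox [([146.0, 220.6], 0.72)]
tumbler [([403.3, 267.3], 0.92)]
bowl [([410.6, 212.4], 0.8)]
```

View pics/scene0.png

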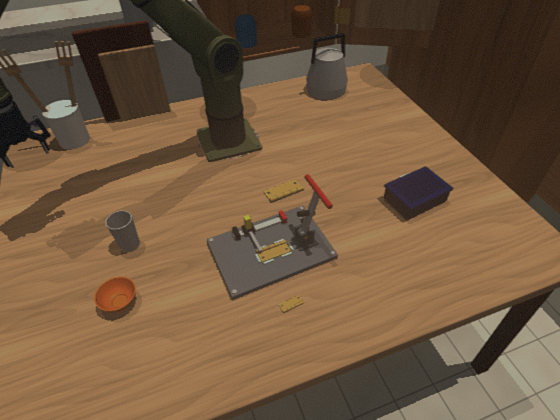

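View pics/top0.png

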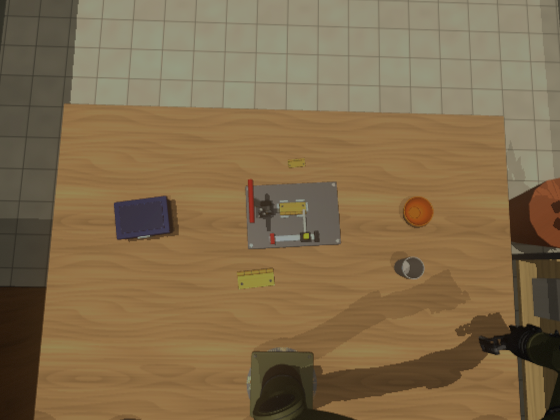

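The arm's red bar is at scene (318,190) / top (251,200), and the runner's yellow grip is at top (306,237). There are three leaf candidates in the top view: (256,279), large and loose; (297,163), small and loose; and (292,207), in the white fences. The one in the nest fits, which I'll confirm by size in an enlarged crop.

```bash
cat > h.py <<'E'
from rig import status, vision
import cv2,numpy as np
def ray(c,p):
    k=vision.calibration(c);K=np.array(k["camera_matrix"]);T=np.array(k["T"])
    d=T[:3,:3]@np.linalg.inv(K)@[p[0],p[1],1];return T[:3,3],d/np.linalg.norm(d)
def plane(c,p,z):
    o,d=ray(c,p);return o+d*(z-o[2])/d[2]
def tri(*cp):
    A=np.zeros((3,3));b=np.zeros(3)
    rs=[ray(c,p) for c,p in cp]
    for o,d in rs: M=np.eye(3)-np.outer(d,d);A+=M;b+=M@o
    x=np.linalg.solve(A,b);return x,max(np.linalg.norm((np.eye(3)-np.outer(d,d))@(x-o)) for o,d in rs)
def proj(c,X):
    k=vision.calibration(c);K=np.array(k["camera_matrix"]);T=np.linalg.inv(np.array(k["T"]))
    q=K@(T[:3,:3]@np.asarray(X)+T[:3,3]);return q[:2]/q[2]
E
python3 - <<'E'
from h import *
for n,a,b in[("pivot",(307.6,227.1),(267,208.9)),("leaf",(272.9,248.1),(292.6,206.9)),("seat",(271.6,249),(296.2,206.1)),("rgrip",(246.6,222),(306.7,237.8)),("barR",(330,205),(251,181)),("fix",(266.6,249.8),(292.3,215.9)),("box",(414.9,199.2),(146,220.6)),("tumb",(129.2,247.3),(403.3,267.3)),("bowl",(121.7,303.9),(410.6,212.4))]:
    x,e=tri(("scene",a),("top",b));print(n,x.round(4),round(e,4))
crops=[]
for c,(x,y,w,h) in(("top",(230,145,130,150)),("scene",(195,160,150,150))):
    im=vision.capture(c)
    m=vision.silhouettes(c,"fixture")
    for d in m[:2]:
        P=np.argwhere(d["mask"])[:,::-1]
        W=np.array([plane(c,p,.018)[:2] for p in P],np.float32)
        print(c,round(d["conf"],2),d["bbox"],cv2.minAreaRect(W))
    for d in vision.silhouettes(c,"leaf"):
        P=np.argwhere(d["mask"])[:,::-1]
        W=np.array([plane(c,p,.022)[:2] for p in P],np.float32)
        print(" leaf",c,round(d["conf"],2),d["bbox"],cv2.minAreaRect(W))
    crops.append(cv2.resize(im[y:y+h,x:x+w],(400*w//h if 0 else 400,int(400*h/w)),interpolation=cv2.INTER_CUBIC)[:400])
cv2.imwrite("pics/crop1.png",np.hstack(crops)[:,:,::-1])
E
```

```text
pivot [0.574  0.0704 0.0705] 0.01
leaf [ 0.5841 -0.0267  0.0334] 0.0013
seat [ 0.5876 -0.0354  0.0371] 0.0022
rgrip [ 0.4787 -0.0724  0.0534] 0.001
barR [0.6361 0.1101 0.2036] 0.0025
fix [ 0.5562 -0.0326 -0.0037] 0.0063
box [ 0.5308  0.4821 -0.0074] 0.0003
tumb [ 0.3865 -0.4171 -0.0133] 0.0014
bowl [ 0.5803 -0.4522 -0.0127] 0.0034Traceback (most recent call last):
  File "<stdin>", line 10, in <module>
  File "h.py", line 7, in plane
    o,d=ray(c,p);return o+d*(z-o[2])/d[2]
        ~~~^^^^^
  File "h.py", line 4, in ray
    k=vision.calibration(c);K=np.array(k["camera_matrix"]);T=np.array(k["T"])
ValueError: time passes only in moves, steps and waits
```

```bash
sed -i 's/vision.calibration(c)/cal(c)/; 2a C={}\ndef cal(c):\n    if c=="wrist" and not C.get("hold"): C.pop(c,None)\n    if c not in C: C[c]=vision.calibration(c)\n    return C[c]' h.py
python3 - <<'E'
from h import *
crops=[]
for c,(x,y,w,h) in(("top",(230,145,130,150)),("scene",(195,160,150,150))):
    im=vision.capture(c)
    for d in vision.silhouettes(c,"fixture")[:2]:
        P=np.argwhere(d["mask"])[:,::-1]
        W=np.array([plane(c,p,.018)[:2] for p in P],np.float32)
        print(c,round(d["conf"],2),d["bbox"],cv2.minAreaRect(W))
    for d in vision.silhouettes(c,"leaf"):
        P=np.argwhere(d["mask"])[:,::-1]
        W=np.array([plane(c,p,.022)[:2] for p in P],np.float32)
        print(" leaf",c,round(d["conf"],2),d["bbox"],cv2.minAreaRect(W))
    crops.append(cv2.resize(im[y:y+h,x:x+w],(400,450),interpolation=cv2.INTER_CUBIC))
cv2.imwrite("pics/crop1.png",np.hstack(crops)[:,:,::-1])
E
```

```text
top 0.85 [242.6, 180.3, 99.5, 70.4] ((0.5683176517486572, -0.028053611516952515), (0.24390773475170135, 0.3237934708595276), 3.26092529296875)
 leaf top 0.69 [235.0, 268.5, 42.5, 18.6] ((0.34278297424316406, 0.09519024193286896), (0.06318957358598709, 0.12233157455921173), 7.033865928649902)
 leaf top 0.68 [277.4, 201.3, 28.1, 16.4] ((0.5822957754135132, -0.025819700211286545), (0.04181625321507454, 0.08658448606729507), 1.2828891277313232)
 leaf top 0.44 [291.0, 155.7, 13.6, 11.7] ((0.7452782988548279, -0.03545244038105011), (0.028744563460350037, 0.05632146820425987), 1.4527645111083984)
scene 0.81 [203.6, 171.1, 133.8, 127.4] ((0.503874659538269, 0.00871969759464264), (0.35284802317619324, 0.41199326515197754), 5.228179454803467)
 leaf scene 0.65 [280.1, 294.6, 25.8, 19.2] ((0.7608404159545898, -0.04197382926940918), (0.02932085283100605, 0.060092829167842865), 8.079951286315918)
 leaf scene 0.65 [263.9, 179.7, 39.9, 26.3] ((0.359696626663208, 0.09095795452594757), (0.053943734616041183, 0.12441176921129227), 6.468614101409912)
 leaf scene 0.57 [257.2, 239.4, 31.9, 18.9] ((0.5823442935943604, -0.02661271020770073), (0.05405247583985329, 0.09211786091327667), 2.0193471908569336)
 leaf scene 0.23 [294.7, 174.5, 37.2, 55.5] ((0.4542197585105896, 0.16144713759422302), (0.10193129628896713, 0.2560427784919739), 58.07194519042969)
```

View pics/crop1.png

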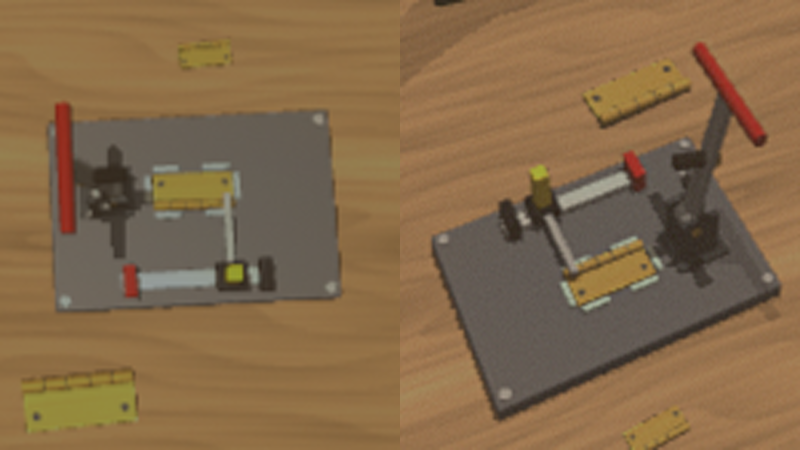

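The crop confirms it: the leaf in the white fences measures about 42 x 87 mm with its barrel. The loose ones are about 60 x 122 mm and 29 x 57 mm. The red bar is at crop (64,168) and the yellow grip at (235,273), with the runner near the black stop. Next I'll move the wrist camera over the fixture for a finer measurement.

```bash

python3 -m pendant '[0,23,-19,-8,0, 0,23,-19,-8,0, 0,23,-19,-8,0, 0,23,-19,-8,0, 0,23,-19,-8,0]'
python3 -m pendant '[0,23,-19,-8,0, 0,23,-19,-8,0, 0,23,-19,-8,0, 0,23,-19,-8,0, 0,23,-19,-8,0]'
python3 -m pendant '[0,23,-19,-8,0, 0,23,-19,-8,0, 0,23,-19,-8,0, 0,23,-19,-8,0, 0,23,-19,-8,0]'
python3 -m pendant '[0,23,-19,-8,0, 0,23,-19,-8,0, 0,23,-19,-8,0, 0,23,-19,-8,0, 0,10,-10,-8,0]'
python3 -m pendant '[0,0,0,0,5.6, 0,0,0,0,5.6, 0,0,0,0,5.6, 0,0,0,0,0, 0,0,0,0,0]'
python3 - <<'E'
from h import *
im=vision.capture("wrist");cv2.imwrite("pics/w1.png",im[:,:,::-1])
k=vision.calibration("wrist");print(np.round(k["camera_matrix"],1).tolist(),np.round(k["T"],4).tolist())
C["wrist"]=k;C["hold"]=1
for l in["fixture","nest_seat","leaf","clamp_pivot","clamp_grip","runner_grip"]:
    print(l,[(np.round(d["at"],1).tolist(),round(d["conf"],2)) for d in vision.mark_of("wrist",l)])
E
```

```text
clock: 1.82
ee_pos: [0.288, -0.4587, 0.2717]
eef_rot: [180.0, -0.0, 19.7]
contact_force: [-0.0, 0.1, -0.2]
grip_width: 0.0856
clock: 2.23
ee_pos: [0.3641, -0.3303, 0.3119]
eef_rot: [180.0, -0.0, 19.8]
contact_force: [0.6, 0.1, 0.5]
grip_width: 0.0852
clock: 2.65
ee_pos: [0.4401, -0.202, 0.3519]
eef_rot: [180.0, -0.0, 19.8]
contact_force: [-0.3, 0.1, -0.1]
grip_width: 0.0855
clock: 3.07
ee_pos: [0.5083, -0.0835, 0.3919]
eef_rot: [-179.9, -0.1, 20.1]
contact_force: [-0.0, 0.7, -0.1]
grip_width: 0.0857
clock: 3.48
ee_pos: [0.5065, -0.0879, 0.3913]
eef_rot: [180.0, 0.0, 3.1]
contact_force: [-0.4, 0.4, 0.3]
grip_width: 0.0855
[[318.0, 0.0, 279.3], [0.0, 318.0, 206.9], [0.0, 0.0, 1.0]] [[0.0543, -0.9476, -0.3147, 0.5883], [-0.9985, -0.0515, -0.0172, -0.083], [0.0001, 0.3151, -0.949, 0.5341], [0.0, 0.0, 0.0, 1.0]]
fixture [([244.4, 115.8], 0.96)]
nest_seat [([240.1, 98.3], 0.58)]
leaf [([175.4, 238.1], 0.72), ([241.0, 96.3], 0.66), ([239.8, 96.5], 0.53)]
clamp_pivot [([175.0, 102.8], 0.61), ([265.3, 172.6], 0.49)]
clamp_grip [([77.2, 52.4], 0.88)]
runner_grip [([266.8, 171.1], 0.96)]
```

View pics/w1.png

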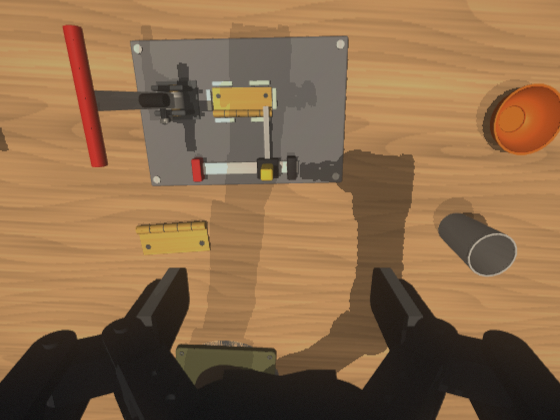

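The wrist view shows the board with corners near (132,38), (348,37), (342,184) and (153,186). The bar runs from (73,28) to (98,165), and the yellow grip is at (266,172). I'll fit the fixture pose over all three views.

```bash
python3 - <<'E'
from h import *
from scipy.optimize import least_squares
C["wrist"]=vision.calibration("wrist");C["hold"]=1
cn=lambda z:[(.11,.16,z),(.11,-.16,z),(-.11,-.16,z),(-.11,.16,z)]
obs=[("wrist",p,q) for p,q in zip(cn(.018),[(132,38),(348,37),(342,184),(153,186)])]
obs+=[("top",p,q) for p,q in zip(cn(.018),[(246.3,185.7),(336,181.7),(340.5,243),(248.2,248.7)])]
by,bz=.1313,.2042
B=[(.09,by,bz),(-.04,by,bz)]
obs+=[(c,p,q) for c,Q in(("wrist",[(73,28),(98,165)]),("top",[(250.5,179.7),(252.1,222.3)]),("scene",[(330,206.7),(307.9,175.7)])) for p,q in zip(B,Q)]
obs+=[("wrist",(-.08,-.05,.082),(266.5,172))]
def W(v,p):
    c,s=np.cos(v[2]),np.sin(v[2]);return np.array([v[0]+c*p[0]-s*p[1],v[1]+s*p[0]+c*p[1],p[2]+v[3]])
f=lambda v:np.ravel([proj(c,W(v,p))-q for c,p,q in obs])
r=least_squares(f,[.568,-.028,.05,0],loss="soft_l1");v=r.x
print(v.round(4),np.degrees(v[2]));
for (c,p,q),e in zip(obs,f(v).reshape(-1,2)):print(c,p,e.round(1))
for n,p in(("grip0",(.067,by,bz)),("grip1",(.067,-.06,.06)),("run",(-.08,-.05,.066)),("seat",(.025,0,.018)),("pivot",(.025,.09,.06))):print(n,W(v,p).round(4),proj("wrist",W(v,p)).round(1))
print(tri(("wrist",(85.5,96)),("top",(251.3,201)),("scene",(318.5,191))),W(v,(.025,by,bz)))
print(tri(("wrist",(266.5,172)),("top",(306.2,236.5))),W(v,(-.08,-.05,.082)))
E
```

```text
[ 0.5623 -0.0264  0.0658 -0.002 ] 3.7689114239672445
wrist (0.11, 0.16, 0.018) [-2.9  2.3]
wrist (0.11, -0.16, 0.018) [ 0.1 -0.1]
wrist (-0.11, -0.16, 0.018) [-1.1 -0.4]
wrist (-0.11, 0.16, 0.018) [-2.6  0.1]
top (0.11, 0.16, 0.018) [-1.2 -1.1]
top (0.11, -0.16, 0.018) [ 0.5 -0.8]
top (-0.11, -0.16, 0.018) [0.1 0.6]
top (-0.11, 0.16, 0.018) [-0.9 -0.7]
wrist (0.09, 0.1313, 0.2042) [ 0.3 -0.8]
wrist (-0.04, 0.1313, 0.2042) [2.1 1.1]
top (0.09, 0.1313, 0.2042) [-0.3 -1.4]
top (-0.04, 0.1313, 0.2042) [-0.3 -0.8]
scene (0.09, 0.1313, 0.2042) [0.4 0.7]
scene (-0.04, 0.1313, 0.2042) [-0.8  0.7]
wrist (-0.08, -0.05, 0.082) [7.9 3.4]
grip0 [0.6205 0.109  0.2022] [78.6 54.5]
grip1 [ 0.6331 -0.0818  0.058 ] [279.9  67.1]
run [ 0.4858 -0.0815  0.064 ] [274.6 173. ]
seat [ 0.5873 -0.0247  0.016 ] [241.4 100. ]
pivot [0.5814 0.0651 0.058 ] [174.7 100.8]
(array([0.5790697 , 0.10628773, 0.20290553]), np.float64(0.004428216257177091)) [0.57863566 0.10628032 0.202193  ]
(array([ 0.48339622, -0.07036086,  0.05133155]), np.float64(0.0015053030228766473)) [ 0.48578004 -0.08152949  0.079993  ]
```

```bash

python3 -m pendant '[0,0,0,0,-0.7, 0,13,-19,0,0, 0,13,-19,0,0, 0,13,-19,0,0, 0,13,-19,0,0]'
python3 -m pendant '[0,13,-19,0,0, 0,13,-19,0,0, 0,13,-19,0,0, 0,12,-19,0,0, 0,12,-19,0,0]'
python3 -m pendant '[0,12,-18,10,0, 0,0,0,25,0, 0,0,0,25,0, 0,0,0,20,0, 0,0,0,0,0]'
python3 -m pendant '[0,0,0,0,0, 0,0,0,0,0, 0,0,0,0,0, 0,0,0,0,0, 0,0,0,0,0]'
python3 - <<'E'
from h import *
print(status.sense()["ee_pos"])
im=vision.capture("wrist");k=vision.calibration("wrist");C["wrist"]=k;C["hold"]=1
im2=vision.capture("scene")
cv2.imwrite("pics/w2.png",np.hstack([im[:,:,::-1],cv2.resize(im2[90:240,240:380,::-1],(392,420))])[:,:952][::1,::1] if 0 else cv2.resize(np.hstack([im[:,:,::-1],cv2.resize(im2[90:240,240:380,::-1],(392,420))]),(800,353)))
print([(d["at"],d["conf"]) for d in vision.mark_of("wrist","clamp_grip")] if vision.capture("wrist") is not None else 0, proj("wrist",(.6205,.109,.2022)))
E
```

```text
clock: 4.25
ee_pos: [0.554, -0.008, 0.3913]
eef_rot: [180.0, -0.0, 3.7]
contact_force: [-0.1, 1.0, 0.1]
grip_width: 0.0857
clock: 4.67
ee_pos: [0.6109, 0.091, 0.3911]
eef_rot: [180.0, 0.0, 3.7]
contact_force: [1.0, 0.1, -0.0]
grip_width: 0.0854
clock: 5.08
ee_pos: [0.6186, 0.108, 0.3067]
eef_rot: [179.9, 0.5, 3.7]
contact_force: [0.3, -0.2, -1.6]
grip_width: 0.0857
clock: 5.5
ee_pos: [0.6218, 0.1088, 0.3125]
eef_rot: [-180.0, -0.1, 3.7]
contact_force: [-0.6, -1.1, 1.0]
grip_width: 0.0857
[0.62178874 0.1088494  0.31248807]
[([277.3, 206.0], 0.74), ([372.2, 188.6], 0.46)] [279.5536248  206.16079542]
```

View pics/w2.png

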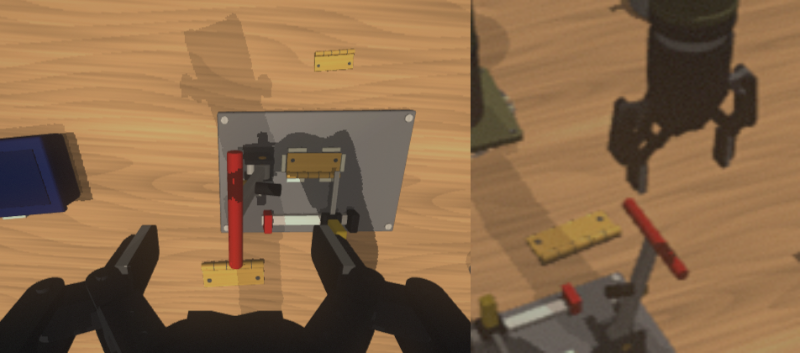

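The bar lies along column 236 of the view, midway between the finger tips at 155 and 315, and the network agrees with the projected grip point to about 2 px. I'll descend and close on the bar.

```bash

python3 -m pendant '[0,0,0,18,0, 0,0,0,18,0, 0,0,0,18,0, 0,0,0,18,0, 0,0,0,18,0]'
python3 -m pendant '[0,0,0,16,0, 0,0,0,14,0, 0,0,0,10,0, 0,0,0,0,0, 0,0,0,0,0]'
python3 -m pendant '[120,0,0,0,0, 180,0,0,0,0, 255,0,0,0,0, 255,0,0,0,0, 255,0,0,0,0]' 40
python3 -m pendant '[255,0,0,0,0, 255,0,0,0,0, 255,0,0,0,0, 255,0,0,0,0, 255,0,0,0,0]' 40
python3 -c "
from h import *
im=vision.capture('scene');cv2.imwrite('pics/s3.png',cv2.resize(im[100:260,220:380,::-1],(480,480)))"
```

```text
clock: 6.12
ee_pos: [0.6213, 0.1088, 0.2206]
eef_rot: [-180.0, -0.0, 3.7]
contact_force: [0.2, 0.6, 0.2]
grip_width: 0.0855
clock: 6.53
ee_pos: [0.6212, 0.1088, 0.1812]
eef_rot: [180.0, 0.0, 3.7]
contact_force: [0.1, -0.0, -0.2]
grip_width: 0.0855
clock: 6.95
ee_pos: [0.6215, 0.1088, 0.1818]
eef_rot: [-180.0, -0.0, 3.7]
contact_force: [-0.1, 0.2, -0.1]
grip_width: 0.0259
clock: 7.37
ee_pos: [0.6214, 0.1091, 0.1817]
eef_rot: [-180.0, -0.0, 3.7]
contact_force: [-0.3, 0.5, 3.8]
grip_width: 0.0149
```

View pics/s3.png

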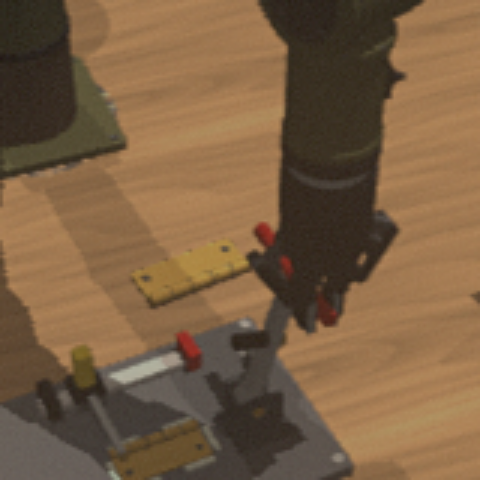

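The fingers are on the bar and the opening is 14.9 mm. I'll work out the arc in tool axes.

```bash
python3 - <<'E'
import numpy as np
n=35
t=np.linspace(0,1,n+1);q=1.85*(t-np.sin(2*np.pi*t)/(2*np.pi)*0.5)
a=1.85-q;P=np.c_[-(-150*np.cos(a)),-150*np.sin(a)]
D=np.round((P-P[0]));R=np.diff(D,axis=0).astype(int)
for i in range(0,n,5):print(R[i:i+5].tolist(),q[i+5].round(2))
print(np.diff(q).max()*12,D[-1])
E
```

```text
[[4, -1], [4, -1], [4, -1], [5, -1], [5, -1]] 0.15
[[6, 0], [6, -1], [7, 0], [8, 0], [8, 1]] 0.39
[[9, 1], [10, 2], [10, 3], [10, 4], [11, 4]] 0.73
[[10, 6], [10, 6], [9, 7], [9, 8], [8, 8]] 1.12
[[7, 9], [7, 9], [5, 9], [5, 8], [3, 9]] 1.46
[[3, 8], [3, 7], [1, 7], [2, 6], [1, 6]] 1.7
[[0, 5], [1, 5], [0, 4], [0, 4], [0, 4]] 1.85
0.9510028824682779 [191. 144.]
```

```bash

python3 -m pendant '[255,0,4,-1,0, 255,0,4,-1,0, 255,0,4,-1,0, 255,0,5,-1,0, 255,0,5,-1,0]' 40
python3 -m pendant '[255,0,6,0,0, 255,0,6,-1,0, 255,0,7,0,0, 255,0,8,0,0, 255,0,8,1,0]' 40
```

```text
clock: 7.83
ee_pos: [0.6226, 0.0922, 0.1862]
eef_rot: [-179.6, -0.1, 3.9]
contact_force: [0.2, 7.9, -2.7]
grip_width: 0.0143
clock: 8.25
ee_pos: [0.6255, 0.0568, 0.1882]
eef_rot: [-179.6, -0.2, 3.8]
contact_force: [-3.9, 6.2, 15.0]
grip_width: 0.0147
```

```bash

python3 -m pendant '[255,0,9,1,0, 255,0,10,2,0, 255,0,10,3,0, 255,0,10,4,0, 255,0,11,4,0]' 40
python3 -m pendant '[255,0,10,6,0, 255,0,10,6,0, 255,0,9,7,0, 255,0,9,8,0, 255,0,8,8,0]' 40
python3 -m pendant '[255,0,7,9,0, 255,0,7,9,0, 255,0,5,9,0, 255,0,5,8,0, 255,0,3,9,0]' 40
```

```text
clock: 8.67
ee_pos: [0.6293, 0.0044, 0.1726]
eef_rot: [-179.8, -0.2, 3.8]
contact_force: [1.8, 6.2, -2.5]
grip_width: 0.0146
clock: 9.08
ee_pos: [0.6329, -0.0453, 0.1369]
eef_rot: [180.0, -0.2, 3.6]
contact_force: [5.6, 3.6, -1.9]
grip_width: 0.0146
clock: 9.5
ee_pos: [0.6348, -0.0727, 0.0925]
eef_rot: [179.9, -0.2, 3.6]
contact_force: [5.1, -2.4, -1.7]
grip_width: 0.015
```

```bash

python3 -m pendant '[255,0,3,8,0, 255,0,3,7,0, 255,0,1,7,0, 255,0,2,6,0, 255,0,1,6,0]' 40
python3 -m pendant '[255,0,0,5,0, 255,0,1,5,0, 255,0,0,4,0, 255,0,0,4,0, 255,0,0,4,0]' 40
python3 -m pendant '[255,0,0,0,0, 255,0,0,0,0, 255,0,0,0,0, 255,0,0,0,0, 255,0,0,0,0]' 40
```

```text
clock: 9.92
ee_pos: [0.6354, -0.081, 0.0582]
eef_rot: [-180.0, -0.2, 3.7]
contact_force: [6.8, 4.3, -5.0]
grip_width: 0.0146
clock: 10.33
ee_pos: [0.6359, -0.0819, 0.0418]
eef_rot: [180.0, -0.3, 3.7]
contact_force: [-4.4, 4.6, 44.1]
grip_width: 0.0143
clock: 10.75
ee_pos: [0.636, -0.0818, 0.0419]
eef_rot: [179.9, -0.3, 3.7]
contact_force: [-3.2, 4.6, 32.0]
grip_width: 0.0148
```

The arm is down on the leaf, with the bar pressing at 32 N. I'll ease off, open, lift and check.

```bash

python3 -m pendant '[255,0,0,-2,0, 255,0,0,-2,0, 255,0,0,0,0, 150,0,0,0,0, 0,0,0,0,0]' 40
python3 -m pendant '[0,0,0,0,0, 0,0,0,0,0, 0,0,0,0,0, 0,0,0,0,0, 0,0,0,0,0]'
python3 -m pendant '[0,0,0,-8,0, 0,0,0,-16,0, 0,0,0,-24,0, 0,0,0,-24,0, 0,0,0,-24,0]'
python3 -m pendant '[0,0,0,-30,0, 0,0,0,-30,0, 0,0,0,-20,0, 0,0,0,0,0, 0,0,0,0,0]'
python3 - <<'E'
from h import *
im=vision.capture("wrist");C["wrist"]=vision.calibration("wrist");C["hold"]=1
m=vision.mark_of("wrist","runner_grip"),vision.mark_of("wrist","clamp_grip")
for x in m:print([(np.round(d["at"],1).tolist(),round(d["conf"],2)) for d in x])
v=(.5623,-.0264,.0658,-.002)
def W(p):
    c,s=np.cos(v[2]),np.sin(v[2]);return np.array([v[0]+c*p[0]-s*p[1],v[1]+s*p[0]+c*p[1],p[2]+v[3]])
print("pred runner",proj("wrist",W((-.08,-.05,.066))),proj("wrist",W((-.08,-.04,.066))),"clamp",proj("wrist",W((.067,-.06,.06))))
im2=vision.capture("top");vision_r=vision.mark_of("top","runner_grip");print([(d["at"],d["conf"]) for d in vision_r])
cv2.imwrite("pics/w4.png",im[:,:,::-1])
E
```

```text
clock: 11.17
ee_pos: [0.6313, -0.084, 0.0403]
eef_rot: [179.9, 0.3, 3.6]
contact_force: [-0.3, -1.1, -1.0]
grip_width: 0.0379
clock: 11.58
ee_pos: [0.6331, -0.0821, 0.0411]
eef_rot: [180.0, 0.0, 3.7]
contact_force: [0.9, 0.5, 0.0]
grip_width: 0.0852
clock: 12.0
ee_pos: [0.6332, -0.0818, 0.1388]
eef_rot: [180.0, 0.0, 3.7]
contact_force: [-0.8, -0.4, -0.5]
grip_width: 0.0854
clock: 12.42
ee_pos: [0.6341, -0.0819, 0.2192]
eef_rot: [180.0, -0.2, 3.7]
contact_force: [0.0, -0.7, -0.2]
grip_width: 0.0853
[([258.2, 321.3], 0.95)]
[([278.4, 192.9], 0.77)]
pred runner [270.87365421 318.40924542] [261.87646192 318.42466459] clamp [279.65704577 189.12253759]
[([305.1, 234.6], 0.58)]
```

View pics/w4.png

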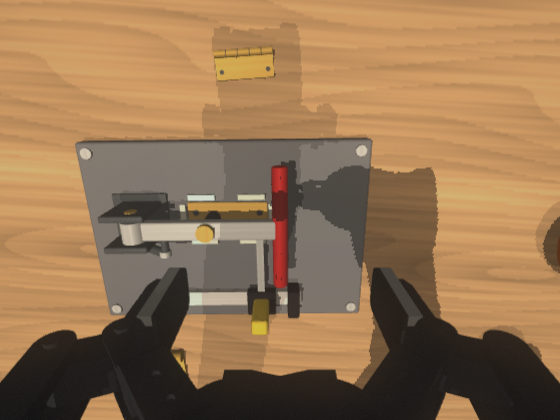

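The bar now lies across at column 280, the arm lies flat over the leaf, which is still in its fences, and the yellow grip is at (260,315). That puts the runner at about 10 mm of travel. Two estimates place the grip near world (0.485, -0.070). I'll move over it and grasp high, so the fingers clear the stops.

```bash

python3 -m pendant '[0,-30,-4,0,0, 0,-30,-4,0,0, 0,-30,-5,0,0, 0,-30,-5,0,0, 0,-28,-4,0,0]'
python3 -m pendant '[0,0,0,18,0, 0,0,0,18,0, 0,0,0,18,0, 0,0,0,18,0, 0,0,0,0,0]'
python3 -m pendant '[0,0,0,18,0, 0,0,0,18,0, 0,0,0,18,0, 0,0,0,18,0, 0,0,0,0,0]'
python3 -m pendant '[0,0,0,10,0, 0,0,0,8,0, 0,0,0,0,0, 0,0,0,0,0, 0,0,0,0,0]'
python3 -m pendant '[100,0,0,0,0, 170,0,0,0,0, 220,0,0,0,0, 255,0,0,0,0, 255,0,0,0,0]' 25
python3 -m pendant '[255,0,0,0,0, 255,0,0,0,0, 255,0,0,0,0, 255,0,0,0,0, 255,0,0,0,0]' 25
```

```text
clock: 13.08
ee_pos: [0.482, -0.0691, 0.2166]
eef_rot: [-180.0, 0.1, 3.7]
contact_force: [0.0, 0.2, 0.4]
grip_width: 0.086
clock: 13.5
ee_pos: [0.482, -0.0691, 0.1423]
eef_rot: [-180.0, 0.4, 3.7]
contact_force: [-0.6, -0.1, -0.0]
grip_width: 0.0854
clock: 13.92
ee_pos: [0.4829, -0.0691, 0.0712]
eef_rot: [-180.0, 0.3, 3.7]
contact_force: [0.2, 0.0, -0.1]
grip_width: 0.0857
clock: 14.33
ee_pos: [0.4846, -0.0694, 0.0558]
eef_rot: [180.0, -0.0, 3.7]
contact_force: [-0.1, 0.6, 0.1]
grip_width: 0.0852
clock: 14.75
ee_pos: [0.4844, -0.0694, 0.0554]
eef_rot: [180.0, -0.0, 3.7]
contact_force: [0.2, 0.1, -0.3]
grip_width: 0.0254
clock: 15.17
ee_pos: [0.4844, -0.0694, 0.0554]
eef_rot: [180.0, -0.0, 3.7]
contact_force: [-0.1, 0.4, 4.4]
grip_width: 0.0173
```

```bash

python3 -m pendant '[255,0,-10,0,0, 255,0,-15,0,0, 255,0,-15,0,0, 255,0,-15,0,0, 255,0,-10,0,0]' 25
python3 -m pendant '[255,0,-6,0,0, 255,0,-6,0,0, 255,0,-4,0,0, 255,0,-3,0,0, 255,0,0,0,0]' 25
python3 -m pendant '[255,0,-2,0,0, 255,0,-2,0,0, 255,0,-1,0,0, 255,0,0,0,0, 255,0,0,0,0]' 25
```

```text
clock: 15.58
ee_pos: [0.4795, -0.0027, 0.0554]
eef_rot: [-180.0, 0.1, 3.7]
contact_force: [-0.2, -2.2, 5.3]
grip_width: 0.0171
clock: 16.0
ee_pos: [0.4781, 0.0159, 0.0554]
eef_rot: [-180.0, 0.1, 3.7]
contact_force: [-1.4, 1.5, 5.6]
grip_width: 0.0175
clock: 16.42
ee_pos: [0.478, 0.017, 0.0554]
eef_rot: [179.8, 0.1, 3.5]
contact_force: [-0.2, -7.3, 5.1]
grip_width: 0.0175
```

Force jumped to -7.3 N when the runner stopped at y=0.017, which is about +49 mm in the fixture frame, so it is home. I'll back off 2 mm, release and lift, then check.

```bash

python3 -m pendant '[255,0,2,0,0, 255,0,0,0,0, 170,0,0,0,0, 80,0,0,0,0, 0,0,0,0,0]' 25
python3 -m pendant '[0,0,0,0,0, 0,0,0,0,0, 0,0,0,0,0, 0,0,0,0,0, 0,0,0,0,0]'
python3 -m pendant '[0,0,0,-10,0, 0,0,0,-20,0, 0,0,0,-25,0, 0,0,0,-25,0, 0,0,0,-25,0]'
python3 -m pendant '[0,0,0,-30,0, 0,0,0,-30,0, 0,0,0,0,0, 0,0,0,0,0, 0,0,0,0,0]'
python3 -m pendant '[0,30,22,0,0, 0,30,22,0,0, 0,30,22,0,0, 0,30,22,0,0, 0,30,21,0,0]'
python3 -m pendant '[0,0,0,0,0, 0,0,0,0,0, 0,0,0,0,0, 0,0,0,0,0, 0,0,0,0,0]'
python3 - <<'E'
from h import *
im=vision.capture("wrist");cv2.imwrite("pics/w5.png",im[:,:,::-1])
m=vision.mark_of("wrist","runner_grip"),vision.mark_of("wrist","clamp_grip")
for x in m:print([(np.round(d["at"],1).tolist(),round(d["conf"],2)) for d in x])
E
```

```text
clock: 16.83
ee_pos: [0.4788, 0.0183, 0.0551]
eef_rot: [-180.0, -0.0, 3.7]
contact_force: [-0.1, 0.4, -0.4]
grip_width: 0.0516
clock: 17.25
ee_pos: [0.4788, 0.0175, 0.0553]
eef_rot: [-180.0, -0.0, 3.7]
contact_force: [-0.3, 1.0, 0.1]
grip_width: 0.0852
clock: 17.67
ee_pos: [0.4784, 0.0173, 0.162]
eef_rot: [180.0, 0.0, 3.7]
contact_force: [0.6, -0.6, 0.0]
grip_width: 0.0856
clock: 18.08
ee_pos: [0.4783, 0.0172, 0.2204]
eef_rot: [180.0, 0.0, 3.6]
contact_force: [-0.9, -0.1, -0.3]
grip_width: 0.0858
clock: 18.5
ee_pos: [0.6354, -0.0832, 0.2185]
eef_rot: [-180.0, 0.2, 3.6]
contact_force: [0.1, 0.7, -0.4]
grip_width: 0.0857
clock: 18.92
ee_pos: [0.6342, -0.0804, 0.22]
eef_rot: [-180.0, 0.1, 3.8]
contact_force: [-0.8, 0.5, -0.0]
grip_width: 0.0855
[([180.8, 318.6], 0.83)]
[([282.0, 186.9], 0.95)]
```

View pics/w5.png

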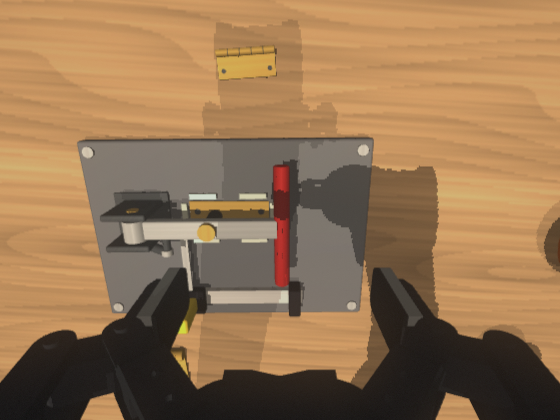

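The clamp is still down, and the runner is at the left under the finger at (190,300), so its contact with the red stop is hidden. I'll check it in the top and scene views.

```bash
python3 - <<'E'
from h import *
a=vision.capture("top")[175:260,240:345];b=vision.capture("scene")[190:300,200:340]
cv2.imwrite("pics/c6.png",np.hstack([cv2.resize(x,(400,320),interpolation=cv2.INTER_CUBIC) for x in(a,b)])[:,:,::-1])
E
```

```text
(no output)
```

View pics/c6.png

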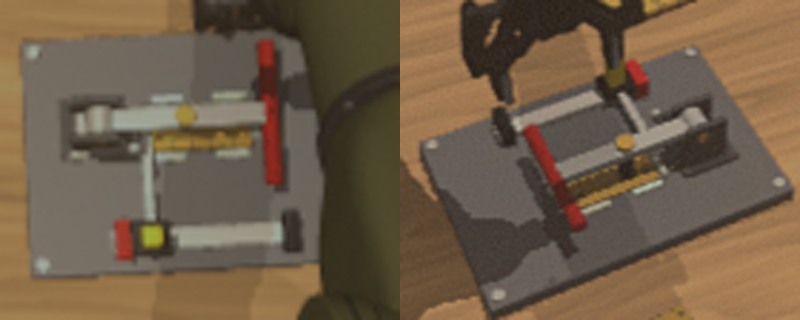

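Both views show the runner's block touching the red stop (crop left, 125–150,238) and the clamp down. I'll grip the bar again and lead it back.

```bash

python3 -m pendant '[0,0,1,20,0, 0,0,0,25,0, 0,0,0,25,0, 0,0,0,25,0, 0,0,0,20,0]'
python3 -m pendant '[0,0,0,20,0, 0,0,0,18,0, 0,0,0,14,0, 0,0,0,11,0, 0,0,0,0,0]'
python3 -m pendant '[0,0,0,0,0, 100,0,0,0,0, 170,0,0,0,0, 220,0,0,0,0, 255,0,0,0,0]' 40
python3 -m pendant '[255,0,0,0,0, 255,0,0,0,0, 255,0,0,0,0, 255,0,0,0,0, 255,0,0,0,0]' 40
```

```text
clock: 19.58
ee_pos: [0.6348, -0.0827, 0.1037]
eef_rot: [-180.0, 0.1, 3.7]
contact_force: [-0.4, -0.4, 0.0]
grip_width: 0.0857
clock: 20.0
ee_pos: [0.634, -0.0826, 0.0402]
eef_rot: [-180.0, 0.2, 3.7]
contact_force: [-0.4, 0.5, -0.3]
grip_width: 0.0854
clock: 20.42
ee_pos: [0.636, -0.0828, 0.0431]
eef_rot: [180.0, -0.1, 3.7]
contact_force: [-0.9, -0.0, 0.1]
grip_width: 0.0385
clock: 20.83
ee_pos: [0.6356, -0.0817, 0.0427]
eef_rot: [-179.9, -0.0, 3.7]
contact_force: [-1.0, 3.3, 5.1]
grip_width: 0.0145
```

```bash

python3 -m pendant '[255,0,0,-4,0, 255,0,0,-4,0, 255,0,0,-4,0, 255,0,-1,-5,0, 255,0,0,-5,0]' 40
python3 -m pendant '[255,0,-1,-6,0, 255,0,-2,-6,0, 255,0,-1,-7,0, 255,0,-3,-7,0, 255,0,-3,-8,0]' 40
```

```text
clock: 21.25
ee_pos: [0.6355, -0.0805, 0.0636]
eef_rot: [-179.9, 0.0, 3.7]
contact_force: [2.6, 5.5, -9.0]
grip_width: 0.0146
clock: 21.67
ee_pos: [0.6348, -0.0722, 0.0985]
eef_rot: [180.0, 0.0, 3.6]
contact_force: [4.2, 1.9, -9.7]
grip_width: 0.0144
```

```bash

python3 -m pendant '[255,0,-3,-9,0, 255,0,-5,-8,0, 255,0,-5,-9,0, 255,0,-7,-9,0, 255,0,-7,-9,0]' 40
python3 -m pendant '[255,0,-8,-8,0, 255,0,-9,-8,0, 255,0,-9,-7,0, 255,0,-10,-6,0, 255,0,-10,-6,0]' 40
```

```text
clock: 22.08
ee_pos: [0.633, -0.0473, 0.1438]
eef_rot: [179.8, -0.0, 3.5]
contact_force: [2.1, -4.5, -4.2]
grip_width: 0.0146
clock: 22.5
ee_pos: [0.6301, -0.006, 0.1809]
eef_rot: [179.4, -0.0, 3.4]
contact_force: [-2.2, -10.9, 10.5]
grip_width: 0.0143
```

```bash

python3 -m pendant '[255,0,-11,-4,0, 255,0,-10,-4,0, 255,0,-10,-3,0, 255,0,-10,-2,0, 255,0,-9,-1,0]' 40
python3 -m pendant '[255,0,-8,-1,0, 255,0,-8,0,0, 255,0,-7,0,0, 255,0,-6,1,0, 255,0,-6,0,0]' 40
python3 -m pendant '[255,0,-5,1,0, 255,0,-5,1,0, 255,0,-4,1,0, 255,0,-4,1,0, 255,0,-4,1,0]' 40
python3 -m pendant '[255,0,0,0,0, 255,0,0,0,0, 255,0,0,0,0, 255,0,0,0,0, 255,0,0,0,0]' 40
```

```text
clock: 22.92
ee_pos: [0.6261, 0.0496, 0.1964]
eef_rot: [179.8, -0.0, 3.6]
contact_force: [-8.2, -3.5, 22.9]
grip_width: 0.0143
clock: 23.33
ee_pos: [0.6231, 0.0891, 0.1942]
eef_rot: [-179.9, 0.0, 3.8]
contact_force: [-2.7, 2.0, 2.7]
grip_width: 0.0148
clock: 23.75
ee_pos: [0.6216, 0.1091, 0.1886]
eef_rot: [180.0, 0.1, 3.7]
contact_force: [-6.3, -5.3, 17.3]
grip_width: 0.0144
clock: 24.17
ee_pos: [0.6216, 0.109, 0.1887]
eef_rot: [-180.0, 0.1, 3.7]
contact_force: [-5.9, 1.3, 9.6]
grip_width: 0.0145
```

Back at the starting spot (y=0.109). I'll release, lift clear and check.

```bash

python3 -m pendant '[170,0,0,0,0, 80,0,0,0,0, 0,0,0,0,0, 0,0,0,0,0, 0,0,0,0,0]'
python3 -m pendant '[0,0,0,0,0, 0,0,0,-8,0, 0,0,0,-18,0, 0,0,0,-25,0, 0,0,0,-25,0]'
python3 -m pendant '[0,0,0,-30,0, 0,0,0,-30,0, 0,-20,0,-20,0, 0,-30,0,0,0, 0,-30,0,0,0]'
python3 -m pendant '[0,-30,0,0,0, 0,-30,0,0,0, 0,0,0,0,0, 0,0,0,0,0, 0,0,0,0,0]'
python3 - <<'E'
from h import *
a=vision.capture("wrist");b=vision.capture("scene")[150:310,190:350];t=vision.capture("top")
cv2.imwrite("pics/c7.png",np.hstack([cv2.resize(x,(400,350),interpolation=cv2.INTER_CUBIC) for x in(a,b)])[:,:,::-1])
for c in("scene","top"):
    for l in("clamp_grip","runner_grip","leaf","lunchbox","tumbler","bowl"):print(c,l,[(np.round(d["at"],1).tolist(),round(d["conf"],2)) for d in vision.mark_of(c,l)])
E
```

```text
clock: 24.58
ee_pos: [0.6233, 0.1077, 0.1862]
eef_rot: [180.0, 0.0, 3.6]
contact_force: [-1.3, -0.2, -0.4]
grip_width: 0.0741
clock: 25.0
ee_pos: [0.6229, 0.1077, 0.2632]
eef_rot: [180.0, 0.1, 3.7]
contact_force: [0.5, 0.5, 0.4]
grip_width: 0.0855
clock: 25.42
ee_pos: [0.5437, 0.1031, 0.3442]
eef_rot: [-179.9, -0.2, 3.6]
contact_force: [-0.0, 0.3, 0.7]
grip_width: 0.0857
clock: 25.83
ee_pos: [0.4846, 0.0991, 0.3431]
eef_rot: [-180.0, -0.1, 3.6]
contact_force: [0.9, -0.9, -0.6]
grip_width: 0.0855
scene clamp_grip [([325.2, 202.4], 0.59)]
scene runner_grip [([270.7, 212.1], 0.74)]
scene leaf [([280.1, 189.9], 0.6), ([274.6, 252.2], 0.58), ([287.8, 303.9], 0.51), ([325.8, 204.1], 0.17)]
scene lunchbox [([414.2, 199.0], 0.95)]
scene tumbler [([128.2, 244.2], 0.62), ([306.8, 229.3], 0.59)]
scene bowl [([120.8, 303.6], 0.59)]
top clamp_grip []
top runner_grip [([276.5, 239.4], 0.63)]
top leaf [([291.8, 202.6], 0.85), ([298.7, 163.2], 0.66)]
top lunchbox [([143.6, 220.5], 0.75)]
top tumbler [([401.3, 267.6], 0.63)]
top bowl [([408.7, 213.5], 0.86)]
```

View pics/c7.png

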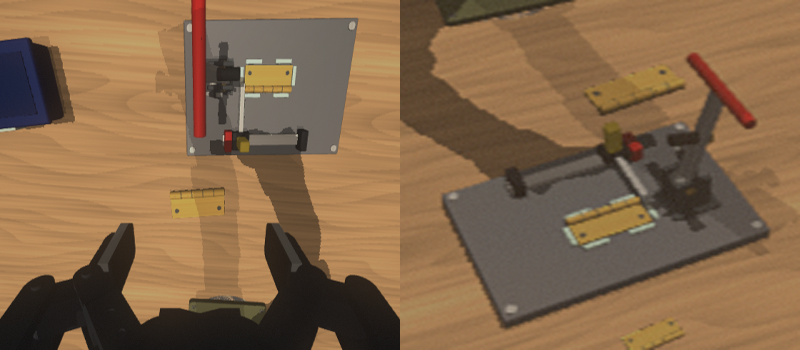

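The clamp grip is at scene (325,202), against (325.5,203) at the start. The leaf lies in its fences, the runner touches the red stop, and the bystanders are unmoved.

```bash
python3 -c "
from rig import env;print(env.hand_in())"
```

```text
the job is handed in; nothing more can be done
None
```

I finished the job and handed it in at about 26 s of the 62 s; the hand-in itself gives no verdict. I led the clamp arm down onto the leaf by the red bar and let go, and it stayed down. I then slid the runner 86 mm to the red stop, and led the arm back to fully open before letting go.

- **Clamp:** the last pictures show the arm open, with its grip point within 1 px of where it started. I held the bar through both swings, planned at under 1 rad/s. While pressing the arm down, the measured force peaked at about 44 N for a moment, so I eased off before letting go.
- **Runner:** it touches the red stop in the top, scene and wrist views. A 7 N contact force also showed when it got there.
- **Leaf:** it lies flat between the white fences. I judged this by eye and did not measure its distance from the seat in millimetres.
- **Bystanders:** the lunchbox, tumbler and bowl show within 2–3 px of their first detections, which is within the networks' scatter.
- **Misses and disagreements:** the network did not find the clamp grip in the last top view. The fixture fit left errors of up to 3 px at the board corners. The fit residual at the runner grip was larger, about 8 px, because the runner did not start exactly at the black stop. I used its measured position instead.

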